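# Park the bench caddy against its sprung stop

## Robot

A 6-joint arm with a two-finger parallel gripper is mounted at the origin on the work surface. World frame = base frame: x ahead of the robot, y to its left, z up, the work surface at z = 0. Lengths are in mm, angles in rad, forces in N, time in s.
With the tool pointing down it reaches from about 300 to 875 mm from the base axis. Payload 4.2 kg.
Tool frame: the origin (TCP) lies at the very end of the fingers, on their centre line; the grasp point (between the pads) lies 19 mm behind it; z points along the fingers, y is the line along which they close (so a half turn about z gives the same grasp; the last joint's range is limited). The gripper opens to 85 mm and grips with 20 to 120 N. Pads are 22 mm wide; open, the fingers measure 114 mm over their backs; the gripper's body (76 mm by 85 mm) begins 54 mm behind the grasp point. The pads swing forward as they close: fully open they stand 13 mm farther back than shut.
Start: joints at [-0.02, 0.32, 1.565, -0, 1.257, -0.02], TCP at [575.014, 0, 231.338] pointing down, gripper open.
Joint ranges: [-3.11, 3.11], [-0.84, 2.01], [0.21, 2.61], [-1.34, 4.49], [0.05, 2.63], [-2.56, 2.56]. Speed limits (rad/s): [2.57, 2.57, 3.14, 3.14, 3.14, 3.14].

## Interface

Orientations are given as a unit quaternion [w, x, y, z].
In Python, from station import monitor, vision, bot, models gives the robot as it stands.
- The arm moves only by the tool apply_moves, never from a script. Its argument "plan" is a list that holds one entry, the list of rows, each a list of 4 numbers: the shift along the tool's x, y, z each as a share of 25 mm, from -1 to 1, then the turn about the tool's z as a share of pi rad, from -1 to 1. A call has 1 to 10 rows; each row shifts and turns the commanded pose from where the row before left it, along the tool's axes as they then stand; what a row does not reach is not made up. A row lasts 1/8 s, in which the tool goes at most 62.5 mm and 10.7 degrees, less where a joint would pass 70% of its speed; a pose out of reach is approached as far as the arm can. A call with a number of a shift or a turn outside -1 to 1 is refused whole. A call with a gripper value outside its range is refused whole. "jaw" is the gripper's target within -1 to 1 (fully open at 1, half-way at 0, shut at -1), set as the call begins (left out, the last holds). The fingers move at their own pace and stop on an object; the grip force is fixed at half the most. Time passes only in rows, so rows that do not move let the fingers close. It gives the time, the measured TCP pose, the force, the opening and the grip force at its end, in the units of the state.
- monitor.read_state(): the state, without advancing time (a new reading comes with each control period).
- vision.capture(name): name is "scene" or "side" or "wrist"; returns a dict with "pixels" (420x560x3 uint8, red, green, blue), "fov_y" (degrees; the focal length in pixels is half the picture's height over the tangent of half this angle, whatever the lens; pixels are square), "cx", "cy" (the principal point, pixels), "k1" (the pictures are not rectified: a ray, as slopes to the right and down, at radius r is drawn at 1 + k1 r^2 times it, then the intrinsics apply), "view" (4x4, takes a point from world to camera coordinates); the wrist camera has in their place "hand_eye" (4x4, takes a point from camera to tool coordinates, whose origin is the TCP and whose axes are the flange's). Camera axes: x right, y down, z forward; pixel columns grow to the right and rows downward; lengths in mm; the calibration is good to about 2 mm. A picture is of the moment at which its call begins: read the wrist's pose just before it. There is no depth.
- bot.close_job(): hands the job in; it is judged then, once.
Trained networks look in a picture, given as the dict that the camera call returned (one of the last four; its "shot" number tells which), for a name from the list of things; names that differ only in an ending like _2 or _b are one class to them, and where a whole thing is asked for, a point or a joint stands for the part that bears it (a point fixed in the world has none). Each returns a list of dicts, best first, with "conf" (0 to 1); they miss things now and then, are a little off and sometimes report something else, mostly with a low value. They report only what shows in the picture. A call takes as long as a camera call. They do not tell look-alikes from the thing itself.
- models.spot_in(thing, picture): "extent" ([left, top, right, bottom] in pixels, round what is visible of it).
- models.place_of(thing, picture): "position" ([row, column] in pixels: a listed point, or the origin of a listed thing).
The state is a dict: "clock": time; "qpos": joint angles; "qd": joint speeds; "joint_efforts": joint torques, N m; "eef_pos": TCP position; "eef_rot": TCP orientation; "force": force on the tool from outside, world axes, zero at the start; "ft_torque": the same for the moment, N m; "width": opening from 0.0 (shut) to 1.0 (fully open); "gripper_force": force on a finger pad.
Only numpy, scipy, OpenCV 4.12 (cv2) and the standard library are available. Lean on these libraries where they do the work, as an engineer would, in place of code of your own. Each camera call takes 0.05 s, during which the arm holds its last target. There are 200 camera calls.

## Task

Push the little aluminium tool caddy forward by its push bar until both of its front swivel castors trail straight back, then steer it between the two steel guides of its parking bay and press it, gently but firmly, until the sprung rubber bumper at the far end is squeezed right in. Let go and leave the caddy standing there, still pushing the bumper in, with its load upright on the deck and everything else on the bench left in place.

Things in the scene. Friction and masses are not known exactly. Their poses are not given: they have to be found in the camera images.
- push_bar (a point): middle of the caddy's push bar, 115 mm above the bench: a round steel bar 12 mm thick, 104 mm long, on a post at each end. Can be taken from above, fingers before and behind it: 57 mm free below it, at least 70 mm free in front at its height, all free behind. Axes: x = the caddy's forward direction, y = to the caddy's left along the bar, z up
- caddy: the caddy, about 1 kg with load; origin on the bench below the middle of the push bar, axes as push_bar. Deck 120 mm wide, from 20 mm behind the bar to 160 mm ahead of it, tray rim 80 mm high. Two fixed wheels stand right below the bar, 42 mm either side: it runs the way it points and turns about the point below the bar. Wheels 30 mm across. It rolls with a drag of 1 to 3 N and stays where left
- nose (a point): middle of the front face of the caddy, 160 mm ahead of the push bar, 58 mm above the bench; axes as push_bar
- castor_left (a joint): swivel angle of the left front castor, rad: 0 = its wheel trails straight behind its pivot (towards the push bar), positive = turned anticlockwise seen from above. Pivot 130 mm ahead of the bar, 40 mm left of the middle, trail 14 mm. Swings freely; rolling forward some 60 mm brings it to about 0; a wheel that is not trailing sticks out beyond the deck's side
- castor_right (a joint): swivel angle of the right front castor, 40 mm right of the middle; same meaning
- bay: parking bay fixed to the bench: two upright steel guides 58 mm high, 130 mm apart inside (5 mm free on each side of the caddy), 190 mm long, with flared ends reaching 40 mm out in front of the mouth, 170 mm apart there. Origin on the bench, mid-mouth, where the straight guides begin; x = straight into the bay, y = left of that, z up. Meet the bay with less than 20 N: harder would bend it
- bumper (a joint): travel of the rubber bumper (26 mm disc, 58 mm up, on the bay's middle line), m: 0 free, 0.007 fully in, rigid there. Its spring is under 1 N, less than the caddy's drag. Fully in, it must be held by a firm push, 4 N or more beyond the drag, for about half a second. Its block is clamped so that the free bumper's face lies 130 to 170 mm in from the mouth: not measured, to be felt
- oil_bottle: small oil bottle, 42 mm diameter, 85 mm high, loose in the caddy's tray; origin at the centre of its underside, z along it
- steel_block: loose steel block 45 x 32 x 30 mm in the caddy's tray; origin at the centre of its underside
- paper_roll: bystander: standing paper roll, 110 mm diameter, 200 mm high; origin under its centre
- cleaner_bottle: bystander: standing bottle, 72 mm diameter, 210 mm high; origin under its centre
- spanner: bystander: spanner lying on the bench, about 180 mm long
- screwdriver: bystander: screwdriver lying on the bench, about 200 mm long
- grease_can: bystander: steel can, 60 mm diameter, 55 mm high; origin under its centre
- offcut: bystander: wooden offcut 50 x 80 x 25 mm; origin under its centre
There are look-alikes about, which are no part of the job. Leave any blue look-alike of the caddy alone. What is shaped like the oil_bottle but turquoise is not meant.

How it is judged (in metres and radians):
On the way, in this order (a step that is already met when the one before it is completed fails the run):
1. both castors trail straight (within 0.2 rad) while the caddy's nose is still outside the straight guides of the bay (value of joint castor_left between -0.2 and 0.2 rad and value of joint castor_right between -0.2 and 0.2 rad and x of nose in the frame of bay below 0 m), for 0.1 s.
2. the caddy, square between the guides, holds the bumper fully in with at least 3 N (value of joint bumper above 0.006 m and contact force between caddy and bay above 3 N and angle between the x axis of caddy and the x axis of bay, either way round below 0.12 rad and x of nose in the frame of bay above 0.12 m), for 0.25 s.
At the end, for the whole second after the job is handed in: The caddy stands still on its wheels in the bay, pointing in along it (within 0.12 rad), its nose still pushing the bumper in by more than 2 mm, both castors trailing within 0.35 rad of straight, bottle upright (within 0.2 rad) and steel block in the tray, and it has been let go (value of joint bumper above 0.002 m and angle between the x axis of caddy and the x axis of bay, either way round below 0.12 rad and x of nose in the frame of bay above 0.12 m and value of joint castor_left between -0.35 and 0.35 rad and value of joint castor_right between -0.35 and 0.35 rad and angle between caddy's own z axis and vertical below 0.05 rad and linear speed of caddy below 0.01 m/s and angle between oil_bottle's own z axis and vertical below 0.2 rad and horizontal distance between each of oil_bottle, steel_block and caddy below 0.16 m and height (world z) of each of steel_block, oil_bottle above 0.04 m); the robot touches nothing.
It fails at once if the caddy is forced against the bay with more than 20 N (contact force between caddy and bay above 20 N).
It fails at once if the oil bottle is tipped over (angle between oil_bottle's own z axis and vertical above 0.6 rad).
It fails at once if a bystander is shifted by more than 30 mm (distance of any of paper_roll, cleaner_bottle, spanner, screwdriver, grease_can, offcut from where it was at the start of the episode above 0.03 m).
It also fails if it takes over 59 s, if anything falls off the work surface, if the arm or the gripper's body presses on something with over 40 N, if the wrist force passes 120 N, or if a joint passes its speed limit or range.

## Working session

There is one attempt and no reset: what is moved stays moved. The work goes in short steps, Python scripts to look and compute and a tool call to move; the robot and the scene stay as the last step left them, time stands still between calls to the robot, and variables do not carry over. Pictures are saved under pics/ and viewed, at most 10 in all, crops included, and the job is handed in when it is done.

Besides the shell and the picture viewer there is one more tool, called after ">>>" by a JSON object that holds its "fn" and its "kwargs". apply_moves: Moves the arm, as the interface text tells. Shift numbers are shares of 25 mm and turn numbers shares of pi rad, none past 1 either way. Its arguments: {"type":"object","properties":{"plan":{"type":"array"},"jaw":{"type":"number"}},"required":["plan"]}

```bash
mkdir -p pics; ls; cat > h.py <<'E'
import numpy as np, cv2
from station import monitor, vision, bot, models
from scipy.spatial.transform import Rotation as R
def cam(p):
    f=p["pixels"].shape[0]/2/np.tan(np.radians(p["fov_y"])/2)
    return f
def ray(p,rc,st=None):
    f=cam(p); v=np.array([(rc[1]-p["cx"])/f,(rc[0]-p["cy"])/f]); u=v.copy()
    for _ in range(20): u=v/(1+p["k1"]*(u@u))
    d=np.array([u[0],u[1],1.])
    if "view" in p: M=np.linalg.inv(np.array(p["view"]))
    else:
        T=np.eye(4); q=st["eef_rot"]; T[:3,:3]=R.from_quat([q[1],q[2],q[3],q[0]]).as_matrix(); T[:3,3]=st["eef_pos"]
        M=T@np.array(p["hand_eye"])
    return M[:3,3], M[:3,:3]@d
def at_z(p,rc,z,st=None):
    o,d=ray(p,rc,st); return o+d*(z-o[2])/d[2]
def proj(p,X,st=None):
    if "view" in p: V=np.array(p["view"])
    else:
        T=np.eye(4); q=st["eef_rot"]; T[:3,:3]=R.from_quat([q[1],q[2],q[3],q[0]]).as_matrix(); T[:3,3]=st["eef_pos"]
        V=np.linalg.inv(T@np.array(p["hand_eye"]))
    c=V[:3,:3]@np.array(X,float)+V[:3,3]; u=c[:2]/c[2]; u=u*(1+p["k1"]*(u@u)); f=cam(p)
    return [u[1]*f+p["cy"],u[0]*f+p["cx"]]
def save(p,n,crop=None,s=1):
    im=p["pixels"][:,:,::-1]
    if crop: l,t,r,b=crop; im=im[t:b,l:r]
    cv2.imwrite(f"pics/{n}.png",cv2.resize(im,None,fx=s,fy=s,interpolation=cv2.INTER_CUBIC))
E
python3 - <<'E'
from h import *
st=monitor.read_state(); print(st)
P={n:vision.capture(n) for n in("scene","side","wrist")}
np.set_printoptions(precision=1,suppress=True)
Z=dict(push_bar=115,caddy=0,nose=58,bay=0,oil_bottle=50,steel_block=50,castor_left=0,bumper=58)
for n,p in P.items():
    save(p,n)
    print(n,p["fov_y"],p["k1"])
    for t,z in Z.items():
        for d in models.place_of(t,p)[:3]:
            print(n,t,round(d["conf"],2),np.array(d["position"]),at_z(p,d["position"],z,st))
im=[cv2.imread(f"pics/{n}.png") for n in("scene","side")]
E
```

```text
pics
{'clock': 0.0, 'qpos': array([-1.99954603e-02,  3.20283371e-01,  1.56569384e+00, -3.39665375e-05,
        1.25738130e+00, -1.99832037e-02]), 'qd': array([ 0.00064007,  0.0004731 ,  0.00082006,  0.00053615,  0.0008287 ,
       -0.00075076]), 'joint_efforts': array([ 7.05825660e-04, -4.15526962e+01, -2.34157133e+01, -1.88356019e-06,
        8.09230405e-03,  1.54784908e-05]), 'eef_pos': array([5.74519505e+02, 2.69920614e-03, 2.30481402e+02]), 'eef_rot': array([-6.25488384e-04,  7.07107126e-01,  7.07105885e-01, -6.23367249e-04]), 'force': array([-1.08346966,  0.22734072,  0.07735834]), 'ft_torque': array([-0.03593799,  0.01118098, -0.04608808]), 'gripper_force': 0.0, 'width': 0.9964067086599782}
scene 45.43091487922937 -0.0005220741224870222
scene push_bar 0.98 [154.1 242.1] [ 534.6 -360.9  115. ]
scene push_bar 0.91 [153.8 305.6] [ 329.7 -243.1  115. ]
scene caddy 0.8 [176. 246.] [ 508.1 -390.2    0. ]
scene caddy 0.71 [177.2 309. ] [ 301.3 -257.2    0. ]
scene nose 0.87 [185.8 257.7] [ 550.1 -213.    58. ]
scene nose 0.67 [181.7 336.6] [291.3 -94.1  58. ]
scene bay 0.94 [257.  323.5] [535.1 180.5   0. ]
scene bay 0.23 [324.9 453. ] [405.9 584.1   0. ]
scene oil_bottle 0.7 [177.9 258.5] [ 514.1 -274.    50. ]
scene oil_bottle 0.55 [185.4 255.9] [ 548.1 -230.9   50. ]
scene oil_bottle 0.49 [167.8 214.9] [ 620.  -426.8   50. ]
scene steel_block 0.67 [182.6 241.1] [ 584.8 -275.7   50. ]
scene steel_block 0.33 [150.7 244.5] [ 456.8 -499.1   50. ]
scene steel_block 0.16 [293.3 271.8] [778.  287.6  50. ]Traceback (most recent call last):
  File "<stdin>", line 10, in <module>
ValueError: it knows: bay, caddy, cleaner_bottle, grease_can, nose, offcut, oil_bottle, paper_roll, push_bar, screwdriver, spanner, steel_block
```

```bash
python3 - <<'E'
from h import *
st=monitor.read_state()
P={n:vision.capture(n) for n in("scene","side")}
np.set_printoptions(precision=1,suppress=True)
Z=dict(push_bar=115,caddy=0,nose=58,bay=0,oil_bottle=50,paper_roll=0,cleaner_bottle=0,spanner=0,screwdriver=0,grease_can=0,offcut=0)
for n,p in P.items():
    save(p,n+"1")
    for t,z in Z.items():
        for d in models.place_of(t,p)[:2]:
            print(n,t,round(d["conf"],2),np.array(d["position"]),at_z(p,d["position"],z,st))
E
```

```text
scene push_bar 0.88 [154.3 306.3] [ 329.7 -238.4  115. ]
scene push_bar 0.66 [153.6 244. ] [ 526.6 -361.   115. ]
scene caddy 0.9 [177.1 306.5] [ 309.2 -262.8    0. ]
scene caddy 0.61 [177.2 247.8] [ 506.4 -378.2    0. ]
scene nose 0.87 [185.9 256.8] [ 553.2 -214.    58. ]
scene nose 0.71 [181.1 336.6] [288.8 -97.6  58. ]
scene bay 0.56 [255.8 324.5] [529.1 177.2   0. ]
scene oil_bottle 0.7 [154.4 241.4] [ 482.5 -476.    50. ]
scene oil_bottle 0.68 [169.4 215.1] [ 624.6 -414.8   50. ]
scene paper_roll 0.75 [155.4 244.8] [ 431.8 -549.7    0. ]
scene cleaner_bottle 0.67 [322.3 454.1] [396.4 579.    0. ]
scene spanner 0.71 [217.7 199.7] [ 777.3 -212.1   -0. ]
scene screwdriver 0.71 [258.1 231.3] [780.4  41.4   0. ]
scene grease_can 0.66 [171.4 292.5] [ 332.1 -329.6    0. ]
scene offcut 0.73 [294.  273.5] [748.8 245.1   0. ]
side push_bar 0.9 [276.6 195.4] [ 306.2 -252.5  115. ]
side push_bar 0.34 [262.7 363.6] [ 730.4 -279.3  115. ]
side caddy 0.98 [332.3 287. ] [ 516.  -379.5    0. ]
side caddy 0.89 [303.  204.8] [ 312.4 -262.9    0. ]
side nose 0.79 [267.9 292.8] [ 557.8 -227.8   58. ]
side nose 0.68 [245.7 190.2] [ 284.2 -107.6   58. ]
side bay 0.38 [328.9 286.7] [ 516.8 -370.3    0. ]
side oil_bottle 0.87 [288.8 280.1] [ 514.3 -281.2   50. ]
side oil_bottle 0.55 [369.8 324.7] [ 579.3 -504.1   50. ]
side paper_roll 0.74 [415.2 261.6] [ 426.8 -562.4    0. ]
side cleaner_bottle 0.62 [122.  223.6] [414.2 576.5   0. ]
side spanner 0.68 [260.3 364.7] [ 779.6 -197.7    0. ]
side screwdriver 0.76 [208.1 340.9] [766.9  16.6  -0. ]
side grease_can 0.86 [340.1 203.2] [ 304.9 -366.9    0. ]
side offcut 0.75 [162.7 323.9] [767.  250.8   0. ]
```

View pics/scene1.png

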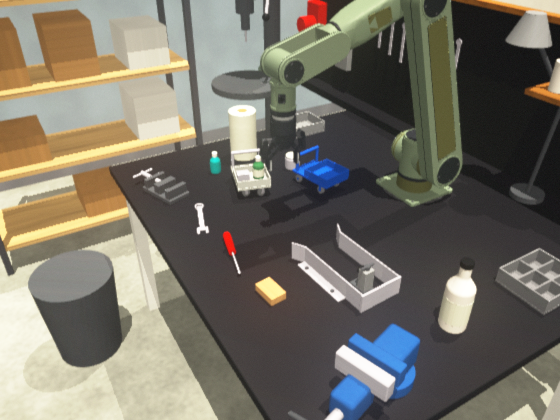

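View pics/side1.png

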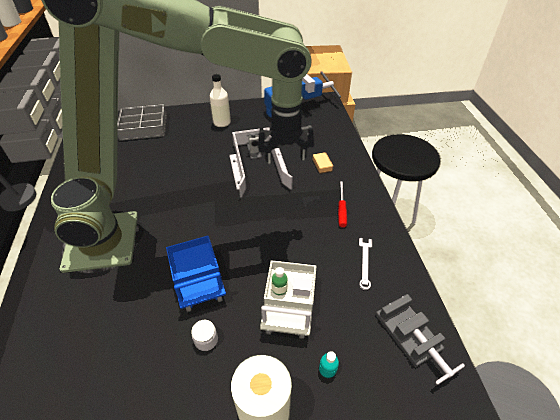

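The aluminium caddy is at scene (250,172) / side (290,298). The blue one, at scene (322,172), is the look-alike. The bay is at scene (345,270), with its mouth facing the caddy, and a turquoise bottle stands at (215,163). I'll measure the geometry and check the crop.

```bash
python3 - <<'E'
from h import *
st=monitor.read_state()
s,d,w=[vision.capture(n) for n in("scene","side","wrist")]
print(np.round(w["hand_eye"],2),w["fov_y"])
def cr(p,l,t,r,b,f): return cv2.resize(p["pixels"][t:b,l:r,::-1],None,fx=f,fy=f,interpolation=cv2.INTER_CUBIC)
a=cr(s,280,215,410,315,3); b=cr(d,240,245,340,345,3); c=cr(d,220,115,320,215,3); e=cr(w,0,0,560,420,.71)
o=np.zeros((600,800,3),np.uint8)
o[:300,:390]=a; o[:300,400:700]=b; o[300:600,400:700]=c; o[300:598,:398]=e
cv2.imwrite("pics/m1.png",o)
E
```

```text
[[  -0.     -0.96   -0.27   66.55]
 [   1.      0.     -0.      0.44]
 [   0.     -0.27    0.96 -143.27]
 [   0.      0.      0.      1.  ]] 58.527444583725945
```

View pics/m1.png

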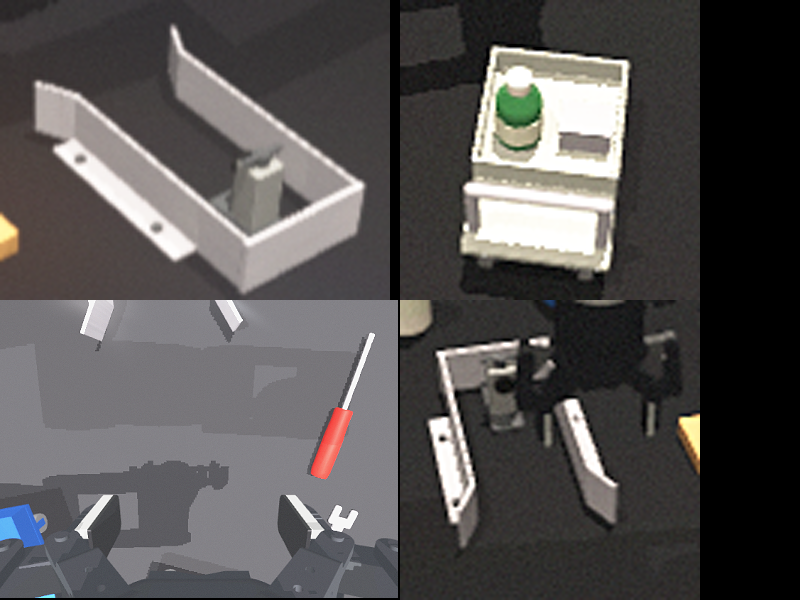

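>>> {"fn": "apply_moves", "kwargs": {"plan": [[[1, 0, -0.6, 0], [1, 0, -0.6, 0], [1, 0, -0.6, 0], [1, 0, -0.6, 0], [1, 0, -0.6, 0], [1, 0, -0.6, 0], [1, 0, 0, 0], [1, 0, 0, 0], [0, 0, 0, 0], [0, 0, 0, 0]]]}}

```text
clock: 3.05
eef_pos: [575.0, 199.4, 321.2]
eef_rot: [0.0, 0.707, 0.707, -0.0]
force: [-0.4, 0.3, 0.8]
width: 1.002
gripper_force: 0.0
```

```bash
python3 - <<'E'
from h import *
st=monitor.read_state(); w=vision.capture("wrist"); save(w,"w2",s=1.4); print(st["eef_pos"],st["clock"])
np.savez("w2.npz",px=w["pixels"],pos=st["eef_pos"],rot=st["eef_rot"],f=w["fov_y"],k=w["k1"],cx=w["cx"],cy=w["cy"],he=w["hand_eye"])
for d in models.place_of("bay",w): print(d, at_z(w,d["position"],0,st))
E
```

```text
[574.96475861 199.43349528 321.23272171] 3.05
```

View pics/w2.png

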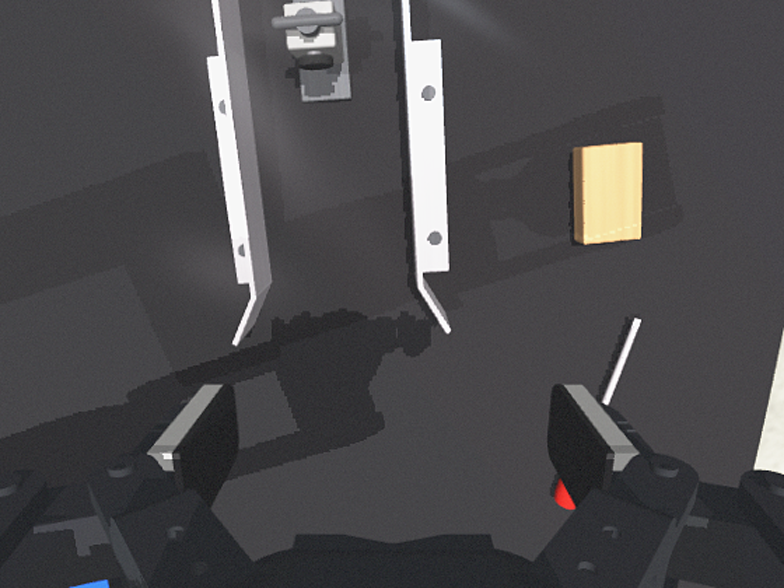

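The picture shows the bay from above. The guides run up to the mouth bends at about (255,290) and (418,280), and the bumper is at (313,60). I'll fit the edges.

```bash
python3 - <<'E'
from h import *
z=np.load("w2.npz"); g=cv2.cvtColor(z["px"],cv2.COLOR_RGB2GRAY)
for r in (5,30,60,100,140,180): print(r,"L",list(g[r,145:200]),"\n   R",list(g[r,278:305]))
E
```

```text
5 L [np.uint8(91), np.uint8(91), np.uint8(96), np.uint8(91), np.uint8(91), np.uint8(87), np.uint8(148), np.uint8(250), np.uint8(249), np.uint8(248), np.uint8(252), np.uint8(202), np.uint8(119), np.uint8(129), np.uint8(131), np.uint8(127), np.uint8(128), np.uint8(130), np.uint8(131), np.uint8(130), np.uint8(126), np.uint8(127), np.uint8(130), np.uint8(130), np.uint8(128), np.uint8(123), np.uint8(86), np.uint8(88), np.uint8(88), np.uint8(85), np.uint8(89), np.uint8(86), np.uint8(87), np.uint8(87), np.uint8(89), np.uint8(87), np.uint8(89), np.uint8(85), np.uint8(87), np.uint8(86), np.uint8(86), np.uint8(86), np.uint8(90), np.uint8(88), np.uint8(86), np.uint8(91), np.uint8(90), np.uint8(88), np.uint8(89), np.uint8(87), np.uint8(85), np.uint8(84), np.uint8(81), np.uint8(82), np.uint8(85)] 
   R [np.uint8(78), np.uint8(76), np.uint8(58), np.uint8(63), np.uint8(63), np.uint8(65), np.uint8(61), np.uint8(63), np.uint8(92), np.uint8(185), np.uint8(253), np.uint8(249), np.uint8(249), np.uint8(255), np.uint8(186), np.uint8(62), np.uint8(69), np.uint8(67), np.uint8(71), np.uint8(73), np.uint8(68)
[... 5385 characters left out ...]
np.uint8(136), np.uint8(117), np.uint8(127), np.uint8(124), np.uint8(122), np.uint8(121), np.uint8(125), np.uint8(127), np.uint8(122), np.uint8(126), np.uint8(124), np.uint8(124), np.uint8(110), np.uint8(70), np.uint8(64), np.uint8(65), np.uint8(66), np.uint8(68), np.uint8(66), np.uint8(66), np.uint8(67)] 
   R [np.uint8(70), np.uint8(65), np.uint8(68), np.uint8(68), np.uint8(68), np.uint8(66), np.uint8(66), np.uint8(65), np.uint8(67), np.uint8(65), np.uint8(65), np.uint8(63), np.uint8(44), np.uint8(42), np.uint8(44), np.uint8(36), np.uint8(44), np.uint8(58), np.uint8(129), np.uint8(224), np.uint8(249), np.uint8(245), np.uint8(245), np.uint8(244), np.uint8(244), np.uint8(244), np.uint8(244)]
```

```bash
python3 - <<'E'
from h import *
z=np.load("w2.npz"); p=dict(pixels=z["px"],fov_y=float(z["f"]),k1=float(z["k"]),cx=float(z["cx"]),cy=float(z["cy"]),hand_eye=z["he"]); st=dict(eef_pos=z["pos"],eef_rot=z["rot"])
np.set_printoptions(precision=1,suppress=True)
rs=[5,30,60,100,140,180]
L=np.array([at_z(p,(r,c-.0),58,st) for r,c in zip(rs,[156.6,159.9,163.5,168.6,173.8,178.8])])
Rr=np.array([at_z(p,(r,c),58,st) for r,c in zip(rs,[286.8,288,289.8,292,294,296])])
B=np.array([at_z(p,(r,c),0,st) for r,c in zip(rs,[170.5,173.3,177,182.0,186.5,191.2])])
for n,A in(("L",L),("R",Rr),("B",B)):
    a,b=np.polyfit(A[:,1],A[:,0],1); print(n,"x=%.4f*y+%.1f"%(a,b),"heading",90-np.degrees(np.arctan(a)), "x at y=180",a*180+b)
for n,rc in dict(Lbend=(207,183),Rbend=(197,298.5),Ltip=(246,168),Rtip=(236.5,320.5),).items(): print(n,at_z(p,rc,58,st))
E
python3 - <<'E'
import cv2,numpy as np
g=np.load("w2.npz")["px"][:,:,::-1]
cv2.imwrite("pics/w2c.png",np.hstack([cv2.resize(g[185:255,150:215],(390,420),interpolation=2),cv2.resize(g[185:255,275:340],(390,420),interpolation=2)]))
E
```

```text
L x=-0.0617*y+475.9 heading 93.5315434782451 x at y=180 464.79197364807106
R x=-0.0623*y+604.7 heading 93.56257745541092 x at y=180 593.5357037404722
B x=-0.0616*y+475.1 heading 93.52278662726371 x at y=180 463.97513542608766
Lbend [466.2 165.2  58. ]
Rbend [595.5 176.5  58. ]
Ltip [445.6 118.8  58. ]
Rtip [621.2 130.4  58. ]
```

View pics/w2c.png

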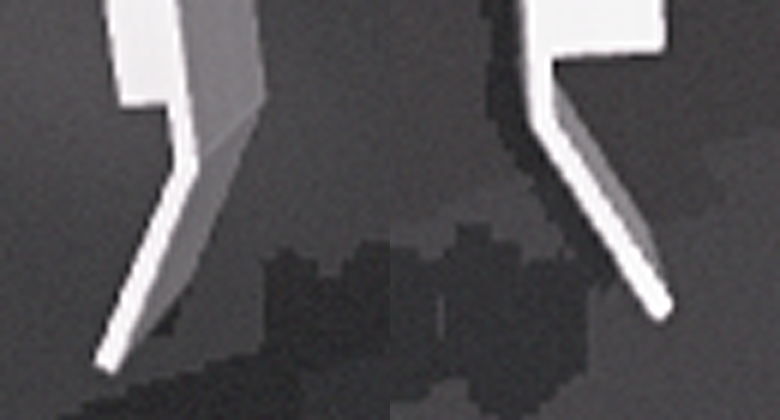

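The bay centre line is x ≈ 540.4−0.062·y, heading 93.55°, with the mouth at y ≈ 164. The gap measures 128.5 mm against 130 given, which fits. Next I go over the caddy.

>>> {"fn": "apply_moves", "kwargs": {"plan": [[[-1, -0.1, 0, 0], [-1, -0.1, 0, 0], [-1, -0.1, 0, 0], [-1, -0.1, 0, 0], [-1, -0.1, 0, 0], [-1, -0.1, 0, 0], [-1, -0.1, 0, 0], [-1, -0.1, 0, 0], [-1, -0.1, 0, 0], [-1, -0.1, 0, 0]]]}}

```text
clock: 4.4
eef_pos: [549.5, -51.7, 321.5]
eef_rot: [0.0, 0.708, 0.707, -0.0]
force: [1.4, 0.8, -0.3]
width: 1.001
gripper_force: 0.0
```

>>> {"fn": "apply_moves", "kwargs": {"plan": [[[-1, -0.1, 0, 0], [-1, -0.1, 0, 0], [-1, -0.1, 0, 0], [-1, -0.1, 0, 0], [-1, -0.1, 0, 0], [-1, -0.1, 0, 0], [-1, -0.1, 0, 0], [-1, -0.1, 0, 0], [-0.5, 0, 0, 0], [0, 0, 0, 0]]]}}

```text
clock: 5.65
eef_pos: [529.7, -263.2, 321.2]
eef_rot: [-0.0, 0.708, 0.707, 0.0]
force: [-1.0, 1.0, 0.0]
width: 1.005
gripper_force: 0.0
```

```bash
python3 - <<'E'
from h import *
np.set_printoptions(precision=1,suppress=True)
st=monitor.read_state(); w=vision.capture("wrist"); save(w,"w3",s=1.4); print(st["eef_pos"],st["clock"])
np.savez("w3.npz",px=w["pixels"],pos=st["eef_pos"],rot=st["eef_rot"],f=w["fov_y"],k=w["k1"],cx=w["cx"],cy=w["cy"],he=w["hand_eye"])
for t,z in dict(push_bar=115,nose=58,caddy=0).items():
  for d in models.place_of(t,w): print(t,d["conf"],np.array(d["position"]), at_z(w,d["position"],z,st))
E
```

```text
[ 529.7 -263.2  321.2] 5.65
push_bar 0.79 [190.8  52.3] [ 310.  -266.5  115. ]
push_bar 0.73 [298.4 262.9] [ 511.9 -380.1  115. ]
nose 0.96 [143.2 307. ] [ 558.7 -227.    58. ]
nose 0.67 [24.4 34.9] [ 281.3 -105.7   58. ]
caddy 0.66 [168.8 107.1] [ 312.8 -261.7    0. ]
caddy 0.63 [257.7 267.9] [ 513.4 -380.8    0. ]
```

View pics/w3.png

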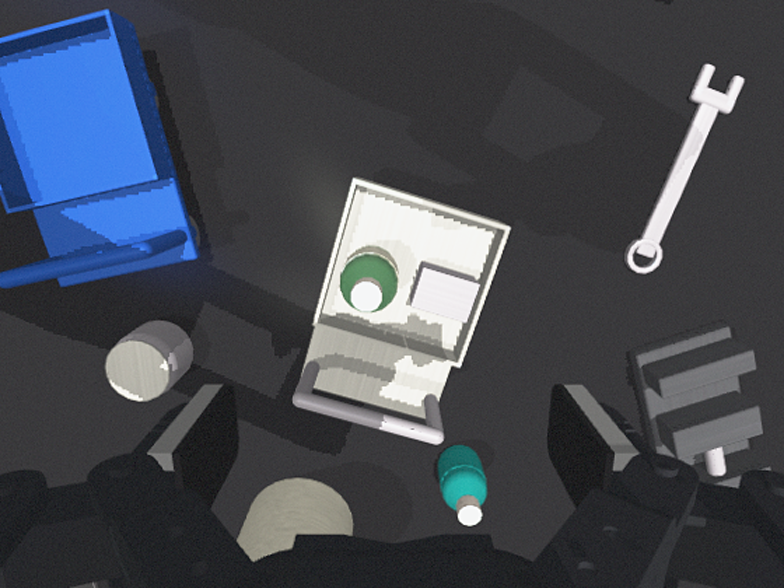

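The wrist picture shows the aluminium caddy with its green bottle and steel block. Its bar runs from (300,400) to (440,438), with the rim corners at (355,181), (508,229), (462,365) and (315,325). The turquoise bottle is at (462,475), close behind the bar's right end.

```bash
python3 - <<'E'
from h import *
z=np.load("w3.npz"); p=dict(pixels=z["px"],fov_y=float(z["f"]),k1=float(z["k"]),cx=float(z["cx"]),cy=float(z["cy"]),hand_eye=z["he"]); st=dict(eef_pos=z["pos"],eef_rot=z["rot"])
np.set_printoptions(precision=1,suppress=True)
f=lambda x,y,h: at_z(p,(y/1.4,x/1.4),h,st)
a,b=f(300,400,115),f(440,437,115); print("bar",a,b,(a+b)/2,np.linalg.norm(b-a),"heading",np.degrees(np.arctan2(b[1]-a[1],b[0]-a[0]))+90)
c=[f(*q,80) for q in((355,181),(508,229),(462,365),(315,325))]
for i in range(4):
    e=c[(i+1)%4]-c[i]; print(c[i],np.linalg.norm(e),np.degrees(np.arctan2(e[1],e[0])))
print("turq top",f(469,515,85),"base est",f(458,462,20))
print("front mid",(c[0]+c[1])/2)
E
```

```text
bar [ 462.4 -365.8  115. ] [ 565.3 -396.2  115. ] [ 513.9 -381.   115. ] 107.2601382071454 heading 73.57468001590303
[ 503.4 -211.5   80. ] 116.7262776676123 -17.17226459742876
[ 614.9 -246.    80. ] 111.0042362593316 -105.81086002598495
[ 584.6 -352.8   80. ] 118.97551613697192 163.79968599101326
[ 470.4 -319.6   80. ] 112.99180131792183 73.0332055215454
turq top [ 594.9 -488.    85. ] base est [ 592.9 -477.5   20. ]
front mid [ 559.1 -228.7   80. ]
```

The caddy's heading is 73.5° and its bar middle is at (514,−381). The front-face check agrees, at (559,−228). Now I position over the bar and turn.

>>> {"fn": "apply_moves", "kwargs": {"plan": [[[-0.94, -0.125, 0, 0], [-0.94, -0.125, 0, 0], [-0.94, -0.125, 0, 0], [-0.94, -0.125, 0, 0], [-0.94, -0.125, 0, 0], [0, 0, 0, 0.05], [0, 0, 0, 0.05], [0, 0, 0, 0.05], [0, 0, 0, 0.05], [0, 0, 0, 0.05]]]}}

```text
clock: 7.1
eef_pos: [514.2, -381.0, 321.2]
eef_rot: [-0.0, 0.925, 0.38, 0.0]
force: [0.2, 0.0, -0.1]
width: 1.001
gripper_force: 0.0
```

>>> {"fn": "apply_moves", "kwargs": {"plan": [[[0, 0, 0.5, 0.05], [0, 0, 0.5, 0.05], [0, 0, 0.5, 0.05], [0, 0, 0.5, 0.05], [0, 0, 0.5, 0.05], [0, 0, 0.5, 0.05], [0, 0, 0.5, 0.04], [0, 0, 0, 0], [0, 0, 0, 0]]]}}

```text
clock: 8.22
eef_pos: [514.5, -380.7, 234.3]
eef_rot: [0.0, 0.99, -0.14, 0.0]
force: [0.5, 0.0, 0.3]
width: 0.999
gripper_force: 0.0
```

```bash
cat >> h.py <<'E'
def pose():
    st=monitor.read_state(); q=st["eef_rot"]; m=R.from_quat([q[1],q[2],q[3],q[0]]).as_matrix()
    return st, np.degrees(np.arctan2(-m[1,1],-m[0,1])), m
E
python3 - <<'E'
from h import *
np.set_printoptions(precision=2,suppress=True)
st,h,m=pose(); w=vision.capture("wrist"); save(w,"w4",s=1.4); print(st["eef_pos"],h,st["clock"],st["qpos"])
for d in models.place_of("push_bar",w): print(d["conf"],np.array(d["position"]), at_z(w,d["position"],115,st))
E
```

```text
[ 514.55 -380.69  234.31] 73.88367467539265 8.225 [-0.65  0.42  1.4   0.    1.32  1.2 ]
0.92 [212.9 277.9] [ 513.38 -379.13  115.  ]
```

View pics/w4.png

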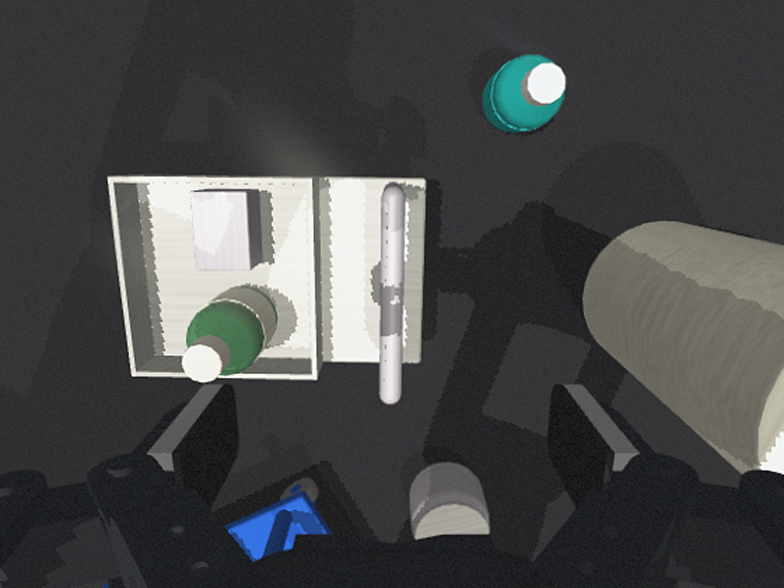

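The bar is centred between the fingers at column 391 (view scale) and parallel within 0.5°, with the pose agreeing within 2 mm. I descend and grip.

>>> {"fn": "apply_moves", "kwargs": {"plan": [[[0, 0, 0.9, 0], [0, 0, 0.9, 0], [0, 0, 0.9, 0], [0, 0, 0.9, 0], [0, 0, 0.9, 0], [0, 0, 0.9, 0], [0, 0, 0.1, 0], [0, 0, 0, 0]]]}}

```text
clock: 9.32
eef_pos: [514.9, -380.4, 97.2]
eef_rot: [0.0, 0.99, -0.141, 0.001]
force: [0.8, 0.3, -0.7]
width: 1.001
gripper_force: 0.0
```

>>> {"fn": "apply_moves", "kwargs": {"plan": [[[0, 0, 0, 0], [0, 0, 0, 0], [0, 0, 0, 0], [0, 0, 0, 0], [0, 0, 0, 0], [0, 0, 0, 0], [0, 0, 0, 0], [0, 0, 0, 0]]], "jaw": -1}}

```text
clock: 10.32
eef_pos: [514.5, -380.1, 96.6]
eef_rot: [0.0, 0.99, -0.141, 0.0]
force: [-0.6, 0.7, 2.9]
width: 0.117
gripper_force: 58.4
```

Gripped (58 N, about 10 mm). I push 60 mm straight to align the castors.

>>> {"fn": "apply_moves", "kwargs": {"plan": [[[0, -0.2, 0, 0], [0, -0.4, 0, 0], [0, -0.4, 0, 0], [0, -0.4, 0, 0], [0, -0.4, 0, 0], [0, -0.4, 0, 0], [0, -0.2, 0, 0], [0, 0, 0, 0]]]}}

```text
clock: 11.32
eef_pos: [531.9, -321.0, 96.5]
eef_rot: [-0.001, 0.99, -0.141, 0.0]
force: [1.5, 0.3, 5.0]
width: 0.114
gripper_force: 58.8
```

```bash
python3 - <<'E'
from h import *
np.set_printoptions(precision=2,suppress=True)
st,h,m=pose(); w=vision.capture("wrist"); save(w,"w5",s=1.4); print(st["eef_pos"],h,st["clock"],st["force"])
for t,z in(("push_bar",115),("nose",58)):
  for d in models.place_of(t,w): print(t,d["conf"],np.array(d["position"]), at_z(w,d["position"],z,st))
E
```

```text
[ 531.9  -320.98   96.53] 73.8203348099959 11.325 [1.55 0.35 4.96]
push_bar 0.78 [306.9 280.4] [ 530.54 -321.22  115.  ]
nose 0.63 [314.  278.5] [ 496.43 -310.17   58.  ]
```

View pics/w5.png

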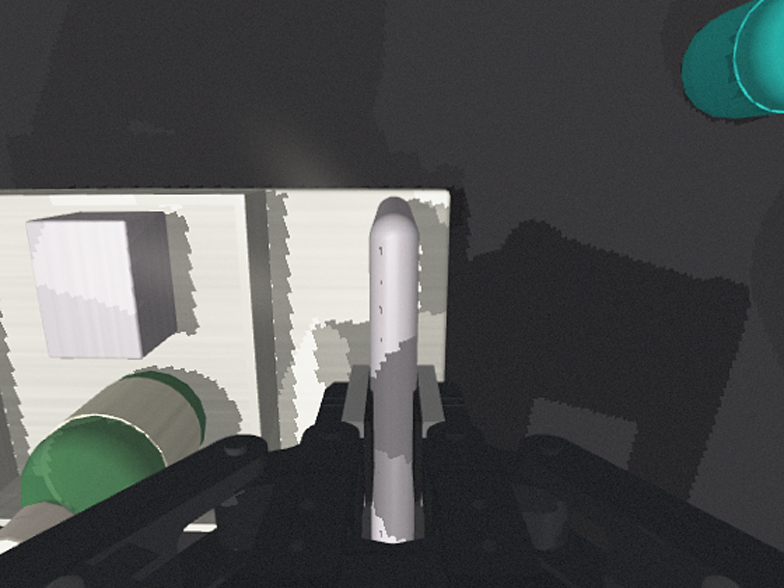

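The pads hold the bar squarely, the load stands upright, and the heading is 73.8°. Now the arc to the bay line.

>>> {"fn": "apply_moves", "kwargs": {"plan": [[[0, -0.2, 0, -0.003], [0, -0.4, 0, -0.0065], [0, -0.4, 0, -0.0065], [0, -0.4, 0, -0.0065], [0, -0.4, 0, -0.0065], [0, -0.4, 0, -0.0065], [0, -0.4, 0, -0.0065], [0, -0.4, 0, -0.0065], [0, -0.4, 0, -0.0065], [0, -0.4, 0, -0.0065]]]}}

```text
clock: 12.72
eef_pos: [550.4, -228.8, 96.6]
eef_rot: [0.0, 0.999, -0.045, 0.001]
force: [0.8, -2.6, 4.6]
width: 0.118
gripper_force: 58.9
```

>>> {"fn": "apply_moves", "kwargs": {"plan": [[[0, -0.4, 0, -0.0065], [0, -0.4, 0, -0.0065], [0, -0.4, 0, -0.0065], [0, -0.4, 0, -0.0065], [0, -0.4, 0, -0.0065], [0, -0.4, 0, -0.0065], [0, -0.4, 0, -0.0065], [0, -0.2, 0, -0.0035], [0, 0, 0, 0]]]}}

```text
clock: 13.85
eef_pos: [551.9, -153.0, 96.5]
eef_rot: [-0.001, 0.999, 0.032, 0.001]
force: [2.1, 2.1, 4.8]
width: 0.119
gripper_force: 58.9
```

```bash
cat > rep.py <<'E'
from h import *
np.set_printoptions(precision=2,suppress=True)
st,h,m=pose(); print(st["eef_pos"],"head",h,"t",st["clock"],"F",st["force"],"T",st["ft_torque"])
d=np.array([-.062,.998]); v=st["eef_pos"][:2]-np.array([530.2,164]); print("along bay",v@d,"nose",v@d+160,"left off",v@np.array([-d[1],d[0]]))
s=vision.capture("side")
for t,z in(("push_bar",115),("nose",58)):
  for q in models.place_of(t,s): print(t,q["conf"],np.array(q["position"]), at_z(s,q["position"],z))
E
python3 rep.py; python3 - <<'E'
from h import *
st=monitor.read_state(); w=vision.capture("wrist"); s=vision.capture("scene")
import cv2
a=cv2.resize(w["pixels"][:,:,::-1],(800,600))
b=cv2.resize(s["pixels"][130:310,190:430,::-1],(400,300),interpolation=2)
cv2.imwrite("pics/m6.png",np.vstack([cv2.resize(a,(400,300)),b]))
E
```

```text
[ 551.92 -153.03   96.55] head 93.69965135756605 t 13.85 F [2.12 2.15 4.85] T [ 0.22 -0.29 -0.02]
along bay -317.745663667023 nose -157.745663667023 left off -2.019448974883243
push_bar 0.83 [233.6 286. ] [ 551.48 -153.07  115.  ]
push_bar 0.65 [278.9 194.3] [ 303.41 -258.8   115.  ]
nose 0.96 [245.2 189.2] [ 281.42 -105.38   58.  ]
nose 0.86 [207. 272.] [535.73   4.1   58.  ]
nose 0.38 [338.3 204.1] [ 315.02 -389.85   58.  ]
```

View pics/m6.png

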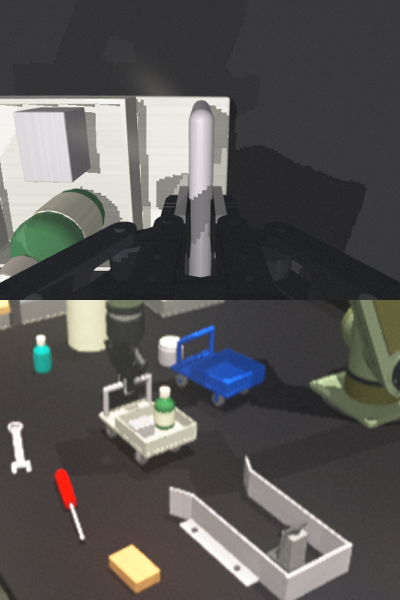

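The caddy is aligned: heading 93.7° against the bay's 93.55°, and about 1–2 mm right of the bay line. The castors have straightened. I go straight on.

>>> {"fn": "apply_moves", "kwargs": {"plan": [[[0, -0.3, 0, -0.002], [0, -0.5, 0, 0], [0, -0.5, 0, 0], [0, -0.5, 0, 0], [0, -0.5, 0, 0], [0, -0.5, 0, 0], [0, -0.5, 0, 0], [0, -0.5, 0, 0], [0, -0.3, 0, 0.002], [0, 0, 0, 0]]]}}

```text
clock: 15.35
eef_pos: [544.6, -50.9, 96.5]
eef_rot: [-0.001, 0.999, 0.032, 0.001]
force: [3.0, 2.8, 6.1]
width: 0.116
gripper_force: 58.9
```

```bash
python3 rep.py; python3 - <<'E'
from h import *
st=monitor.read_state(); w=vision.capture("wrist"); s=vision.capture("side"); c=vision.capture("scene")
a=cv2.resize(w["pixels"][:,:,::-1],(400,300)); a=np.hstack([a,cv2.resize(c["pixels"][180:315,250:430,::-1],(400,300),interpolation=2)])
b=cv2.resize(s["pixels"][100:250,200:360,::-1],(320,300),interpolation=2)
b=np.hstack([b,np.zeros((300,480,3),np.uint8)])
cv2.imwrite("pics/m7.png",np.vstack([a,b]))
E
```

```text
[544.61 -50.88  96.52] head 93.71700545295403 t 15.35 F [3.04 2.82 6.12] T [ 0.28 -0.4   0.05]
along bay -215.3478166727242 nose -55.34781667272421 left off -1.0585825071841164
push_bar 0.89 [206.1 275.3] [538.58 -46.96 115.  ]
nose 0.84 [183.9 268. ] [538.14 109.26  58.  ]
nose 0.83 [247.  191.7] [ 288.43 -112.97   58.  ]
```

View pics/m7.png

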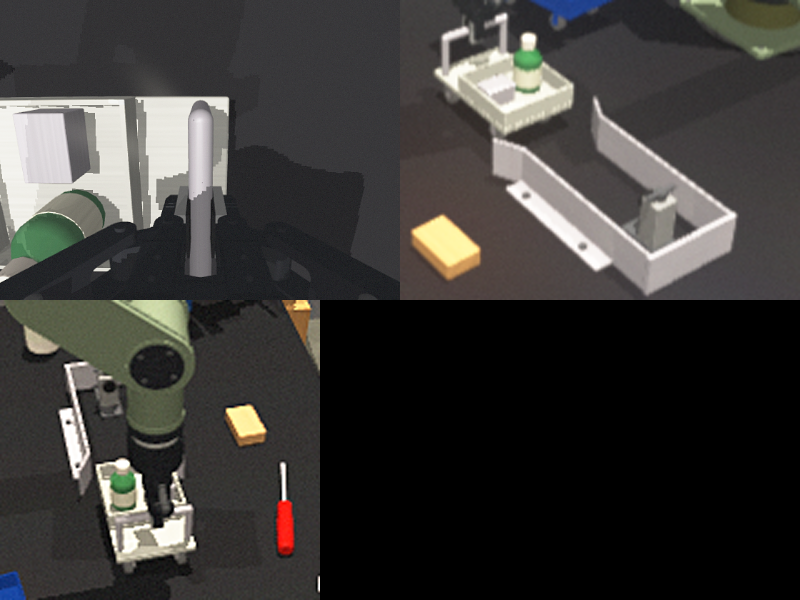

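The picture shows the caddy lined up before the flares (scene crop at (520,100)), load upright and castors trailing. I enter the mouth slowly.

>>> {"fn": "apply_moves", "kwargs": {"plan": [[[0, -0.3, 0, 0.001], [0, -0.3, 0, 0], [0, -0.3, 0, 0], [0, -0.3, 0, 0], [0, -0.3, 0, 0], [0, -0.3, 0, 0], [0, -0.3, 0, 0], [0, -0.3, 0, 0], [0, -0.3, 0, 0], [0, -0.2, 0, 0]]]}}

```text
clock: 16.9
eef_pos: [540.4, 20.3, 96.6]
eef_rot: [0.0, 1.0, 0.031, 0.001]
force: [2.9, -1.4, 5.6]
width: 0.117
gripper_force: 58.9
```

```bash
python3 rep.py; python3 - <<'E'
from h import *
st=monitor.read_state(); w=vision.capture("wrist"); s=vision.capture("scene")
a=cv2.resize(w["pixels"][:,:,::-1],(400,300)); a=np.hstack([a,cv2.resize(s["pixels"][180:315,250:430,::-1],(400,300),interpolation=2)])
cv2.imwrite("pics/m8.png",a)
E
```

```text
[540.35  20.3   96.59] head 93.52936535283976 t 16.9 F [ 2.89 -1.43  5.59] T [-0.33 -0.45 -0.04]
along bay -144.04277602264386 nose 15.957223977356136 left off -1.2209844417519413
push_bar 0.82 [277.1 194.5] [ 303.97 -253.61  115.  ]
push_bar 0.72 [189.8 270.5] [534.67  22.28 115.  ]
nose 0.89 [244.6 190.5] [ 285.1  -103.79   58.  ]
nose 0.8 [169.7 261.9] [527.49 182.56  58.  ]
```

View pics/m8.png

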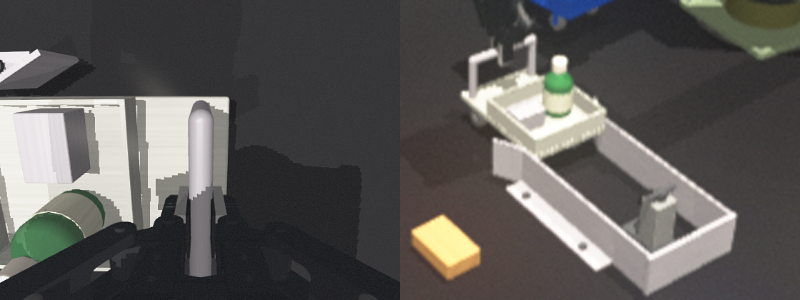

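>>> {"fn": "apply_moves", "kwargs": {"plan": [[[0, -0.3, 0, 0], [0, -0.3, 0, 0], [0, -0.3, 0, 0], [0, -0.3, 0, 0], [0, -0.3, 0, 0]]]}}

```text
clock: 17.77
eef_pos: [538.1, 57.5, 96.6]
eef_rot: [0.0, 1.0, 0.031, 0.001]
force: [3.2, -3.4, 5.2]
width: 0.118
gripper_force: 59.0
```

```bash
python3 rep.py; python3 - <<'E'
from h import *
st=monitor.read_state(); w=vision.capture("wrist")
np.savez("w9.npz",px=w["pixels"])
g=cv2.cvtColor(w["pixels"],cv2.COLOR_RGB2GRAY)
for c in (8,25,40,60,80):
    print(c, ' '.join(str(v) for v in g[80:150,c]))
E
```

```text
[538.14  57.53  96.59] head 93.52382264029197 t 17.775 F [ 3.2  -3.35  5.17] T [-0.38 -0.41 -0.01]
along bay -106.75189456540855 nose 53.24810543459145 left off -1.3227111177600879
push_bar 0.95 [182.5 268.4] [532.95  55.21 115.  ]
push_bar 0.71 [277.7 194.9] [ 304.93 -255.52  115.  ]
nose 0.8 [247.3 187.3] [ 276.07 -112.07   58.  ]
nose 0.67 [120.7 223. ] [413.34 499.09  58.  ]
nose 0.57 [160.8 260.8] [529.79 229.97  58.  ]
8 232 231 229 233 232 234 233 232 234 221 215 217 220 218 218 217 218 215 212 215 215 215 215 214 217 219 219 217 218 218 219 217 216 211 214 215 222 234 233 234 233 234 234 235 221 121 29 43 34 39 38 35 41 34 43 94 118 112 104 159 232 239 238 236 237 238 231 173 159 158
25 233 232 234 235 236 236 235 217 220 219 219 219 220 222 220 221 220 217 216 216 220 218 217 215 220 221 218 218 219 218 221 220 215 215 217 217 227 236 234 235 232 218 218 222 200 97 25 35 34 34 33 34 39 35 23 112 118 109 104 166 240 239 238 237 237 239 241 161 244 240
40 236 235 238 238 239 238 238 234 226 225 224 224 226 223 223 221 220 219 217 219 222 220 216 217 221 224 222 218 221 222 221 219 219 217 220 222 233 236 234 235 236 236 228 225 176 77 23 31 33 31 32 30 36 51 44 123 114 112 109 145 246 240 237 238 238 239 236 154 188 239
60 242 250 173 46 40 61 70 93 94 96 103 107 103 101 96 83 64 47 36 57 99 106 161 226 223 224 222 221 223 225 225 221 223 233 236 236 237 238 239 239 238 238 241 211 89 43 31 36 31 38 30 26 37 32 49 96 114 111 118 196 244 240 239 239 239 243 220 124 130 124
80 241 241 242 242 241 241 242 240 230 231 230 232 231 229 230 228 226 227 224 227 233 236 236 238 238 239 238 239 240 243 219 122 87 89 92 91 82 82 78 83 82 88 80 82 52 30 33 32 21 32 30 35 24 40 77 114 118 107 127 224 243 240 239 239 240 244 210 132 206 228
```

```bash
python3 - <<'E'
from h import *
st,h,m=pose(); w=vision.capture("wrist")
rt=m[:2,0]
for c,rg,rr in((8,124.7,138.6),(25,124.5,138.6),(40,124.2,138.7)):
    for n,r,z in(("guide",rg,58),("rim",rr,80)):
        print(c,n,round(float((at_z(w,(r,c),z,st)-st["eef_pos"])[:2]@rt),2))
E
```

```text
8 guide 63.76
8 rim 58.38
25 guide 63.71
25 rim 58.27
40 guide 63.74
40 rim 58.15
```

The gap on the right measures 5.4 mm and is parallel, so the caddy is well centred. I continue to just short of the bumper range.

>>> {"fn": "apply_moves", "kwargs": {"plan": [[[0, -0.3, 0, 0], [0, -0.3, 0, 0], [0, -0.3, 0, 0], [0, -0.3, 0, 0], [0, -0.3, 0, 0], [0, -0.3, 0, 0], [0, -0.3, 0, 0], [0, -0.3, 0, 0], [0, -0.2, 0, 0]]]}}

```text
clock: 19.15
eef_pos: [534.0, 121.8, 96.6]
eef_rot: [0.001, 1.0, 0.031, 0.001]
force: [4.3, -3.0, 5.9]
width: 0.116
gripper_force: 59.1
```

```bash
python3 rep.py; python3 - <<'E'
from h import *
s=vision.capture("scene"); save(s,"s10",(290,190,410,290),5)
E
```

```text
[534.03 121.8   96.57] head 93.53980503943258 t 19.15 F [ 4.35 -3.01  5.92] T [-0.33 -0.57  0.03]
along bay -42.356736777281164 nose 117.64326322271884 left off -1.2057164029274627
push_bar 0.92 [280.  196.1] [ 307.77 -262.69  115.  ]
push_bar 0.59 [168.8 265.3] [532.21 120.18 115.  ]
nose 0.95 [248.3 187.4] [ 276.35 -115.69   58.  ]
nose 0.61 [148.2 256.4] [523.05 303.06  58.  ]
```

```bash
python3 - <<'E'
from h import *
z=np.load("w2.npz"); p=dict(pixels=z["px"],fov_y=float(z["f"]),k1=float(z["k"]),cx=float(z["cx"]),cy=float(z["cy"]),hand_eye=z["he"]); st=dict(eef_pos=z["pos"],eef_rot=z["rot"])
d=np.array([-.062,.998])
for r in (36,40,44,47,50):
    for h in (58,71,45): X=at_z(p,(r,224),h,st); print(r,h,X.round(1),((X[:2]-[530.2,164])@d).round(1))
cv2.imwrite("pics/b.png",cv2.resize(z["px"][0:80,185:265,::-1],(560,560),interpolation=2))
E
```

```text
36 58 [518.8 341.9  58. ] 178.2
36 71 [520.6 339.5  71. ] 175.7
36 45 [517.  344.3  45. ] 180.8
40 58 [518.7 338.1  58. ] 174.5
40 71 [520.5 335.8  71. ] 172.1
40 45 [516.9 340.5  45. ] 176.9
44 58 [518.6 334.4  58. ] 170.8
44 71 [520.4 332.2  71. ] 168.5
44 45 [516.8 336.6  45. ] 173.0
47 58 [518.5 331.5  58. ] 167.9
47 71 [520.3 329.4  71. ] 165.7
47 45 [516.7 333.6  45. ] 170.1
50 58 [518.4 328.7  58. ] 165.1
50 71 [520.2 326.7  71. ] 163.0
50 45 [516.6 330.7  45. ] 167.2
```

View pics/b.png

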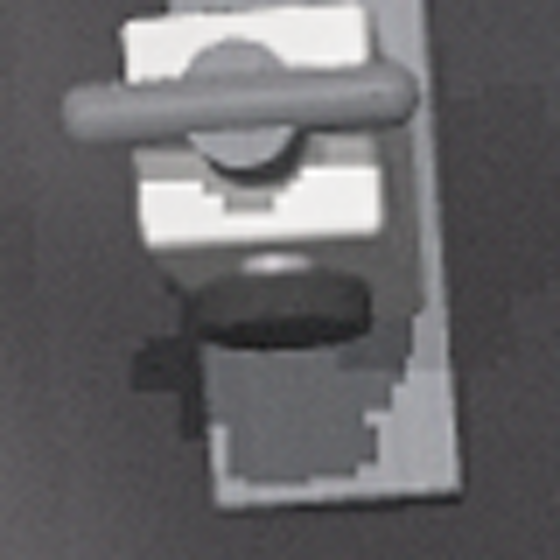

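The bumper is seen with its face at rows 45–50, which puts the free face about 167 mm in and fully in at about 174. The nose is at 118, so I advance 37 mm and then feel.

>>> {"fn": "apply_moves", "kwargs": {"plan": [[[0, -0.2, 0, 0], [0, -0.2, 0, 0], [0, -0.2, 0, 0], [0, -0.2, 0, 0], [0, -0.2, 0, 0], [0, -0.2, 0, 0], [0, -0.15, 0, 0], [0, -0.1, 0, 0], [0, -0.04, 0, 0]]]}}

```text
clock: 20.48
eef_pos: [531.8, 158.9, 96.6]
eef_rot: [0.001, 1.0, 0.031, 0.001]
force: [3.0, -1.6, 6.2]
width: 0.117
gripper_force: 59.1
```

>>> {"fn": "apply_moves", "kwargs": {"plan": [[[0, -0.04, 0, 0], [0, -0.04, 0, 0], [0, -0.04, 0, 0], [0, -0.04, 0, 0]]]}}

```text
clock: 20.98
eef_pos: [531.5, 162.7, 96.6]
eef_rot: [0.001, 1.0, 0.031, 0.001]
force: [3.2, -2.1, 5.3]
width: 0.115
gripper_force: 59.1
```

```bash
python3 rep.py
```

```text
[531.54 162.74  96.59] head 93.5280517370452 t 20.975 F [ 3.21 -2.13  5.33] T [-0.27 -0.59  0.05]
along bay -1.335785086500234 nose 158.66421491349976 left off -1.257028582218971
push_bar 0.61 [160.8 260.8] [523.06 161.87 115.  ]
push_bar 0.57 [280.9 192. ] [ 297.73 -263.72  115.  ]
push_bar 0.38 [264.9 366.6] [ 735.88 -287.06  115.  ]
nose 0.73 [244.7 190.3] [ 284.53 -104.07   58.  ]
nose 0.55 [146.2 256.7] [525.54 314.57  58.  ]
```

>>> {"fn": "apply_moves", "kwargs": {"plan": [[[0, -0.04, 0, 0], [0, -0.04, 0, 0], [0, -0.04, 0, 0], [0, -0.04, 0, 0], [0, -0.04, 0, 0], [0, -0.04, 0, 0], [0, -0.04, 0, 0], [0, -0.04, 0, 0]]]}}

```text
clock: 22.12
eef_pos: [531.0, 170.7, 96.6]
eef_rot: [0.001, 1.0, 0.031, 0.001]
force: [3.2, -2.2, 5.3]
width: 0.12
gripper_force: 59.1
```

>>> {"fn": "apply_moves", "kwargs": {"plan": [[[0, -0.03, 0, 0], [0, -0.03, 0, 0]]]}}

```text
clock: 22.38
eef_pos: [531.0, 172.2, 96.6]
eef_rot: [0.001, 1.0, 0.031, 0.001]
force: [3.5, -1.2, 5.8]
width: 0.114
gripper_force: 59.1
```

>>> {"fn": "apply_moves", "kwargs": {"plan": [[[0, -0.02, 0, 0], [0, -0.02, 0, 0]]]}}

```text
clock: 22.62
eef_pos: [530.9, 173.1, 96.6]
eef_rot: [0.001, 1.0, 0.031, 0.001]
force: [3.4, -2.4, 5.2]
width: 0.114
gripper_force: 59.1
```

>>> {"fn": "apply_moves", "kwargs": {"plan": [[[0, -0.02, 0, 0], [0, -0.02, 0, 0], [0, -0.02, 0, 0]]]}}

```text
clock: 23.0
eef_pos: [530.8, 174.6, 96.6]
eef_rot: [0.001, 1.0, 0.031, 0.001]
force: [3.2, -2.4, 6.2]
width: 0.113
gripper_force: 59.1
```

>>> {"fn": "apply_moves", "kwargs": {"plan": [[[0, -0.02, 0, 0], [0, -0.02, 0, 0]]]}}

```text
clock: 23.25
eef_pos: [530.8, 175.6, 96.6]
eef_rot: [0.001, 1.0, 0.031, 0.001]
force: [3.6, -1.8, 6.3]
width: 0.117
gripper_force: 59.1
```

>>> {"fn": "apply_moves", "kwargs": {"plan": [[[0, -0.02, 0, 0]]]}}

```text
clock: 23.38
eef_pos: [530.7, 176.0, 96.6]
eef_rot: [0.001, 1.0, 0.031, 0.001]
force: [4.1, -2.5, 6.0]
width: 0.117
gripper_force: 59.1
```

>>> {"fn": "apply_moves", "kwargs": {"plan": [[[0, -0.02, 0, 0]]]}}

```text
clock: 23.5
eef_pos: [530.7, 176.5, 96.6]
eef_rot: [0.001, 1.0, 0.031, 0.001]
force: [4.3, -1.8, 5.1]
width: 0.116
gripper_force: 59.1
```

>>> {"fn": "apply_moves", "kwargs": {"plan": [[[0, -0.02, 0, 0]]]}}

```text
clock: 23.62
eef_pos: [530.7, 177.0, 96.6]
eef_rot: [0.001, 1.0, 0.031, 0.001]
force: [2.8, -3.2, 6.3]
width: 0.122
gripper_force: 59.1
```

>>> {"fn": "apply_moves", "kwargs": {"plan": [[[0, -0.02, 0, 0]]]}}

```text
clock: 23.75
eef_pos: [530.7, 177.5, 96.6]
eef_rot: [0.001, 1.0, 0.031, 0.001]
force: [3.0, -2.2, 6.3]
width: 0.116
gripper_force: 59.1
```

>>> {"fn": "apply_moves", "kwargs": {"plan": [[[0, -0.02, 0, 0]]]}}

```text
clock: 23.88
eef_pos: [530.6, 178.0, 96.6]
eef_rot: [0.001, 1.0, 0.031, 0.001]
force: [3.3, -2.2, 5.6]
width: 0.117
gripper_force: 59.1
```

>>> {"fn": "apply_moves", "kwargs": {"plan": [[[0, -0.02, 0, 0]]]}}

```text
clock: 24.0
eef_pos: [530.6, 178.5, 96.6]
eef_rot: [0.001, 1.0, 0.031, 0.001]
force: [3.5, -1.8, 6.3]
width: 0.117
gripper_force: 59.1
```

>>> {"fn": "apply_moves", "kwargs": {"plan": [[[0, -0.02, 0, 0]]]}}

```text
clock: 24.12
eef_pos: [530.6, 178.9, 96.6]
eef_rot: [0.001, 1.0, 0.031, 0.001]
force: [3.6, -3.1, 6.9]
width: 0.12
gripper_force: 59.1
```

>>> {"fn": "apply_moves", "kwargs": {"plan": [[[0, -0.015, 0, 0]]]}}

```text
clock: 24.25
eef_pos: [530.6, 179.1, 96.6]
eef_rot: [0.001, 1.0, 0.031, 0.001]
force: [4.4, -4.2, 6.1]
width: 0.114
gripper_force: 59.1
```

>>> {"fn": "apply_moves", "kwargs": {"plan": [[[0, -0.01, 0, 0]]]}}

```text
clock: 24.38
eef_pos: [530.5, 179.2, 96.6]
eef_rot: [0.001, 1.0, 0.031, 0.001]
force: [3.4, -4.3, 5.0]
width: 0.118
gripper_force: 59.1
```

>>> {"fn": "apply_moves", "kwargs": {"plan": [[[0, -0.01, 0, 0]]]}}

```text
clock: 24.5
eef_pos: [530.5, 179.3, 96.6]
eef_rot: [0.001, 1.0, 0.031, 0.001]
force: [3.7, -4.9, 6.5]
width: 0.116
gripper_force: 59.2
```

>>> {"fn": "apply_moves", "kwargs": {"plan": [[[0, 0, 0, 0]]]}}

```text
clock: 24.62
eef_pos: [530.5, 179.3, 96.6]
eef_rot: [0.001, 1.0, 0.031, 0.001]
force: [3.5, -4.6, 5.8]
width: 0.118
gripper_force: 59.2
```

Contact is felt, with the position stalling and the force rising. I build force in small steps.

>>> {"fn": "apply_moves", "kwargs": {"plan": [[[0, -0.02, 0, 0]]]}}

```text
clock: 24.75
eef_pos: [530.5, 179.5, 96.6]
eef_rot: [0.002, 1.0, 0.031, 0.001]
force: [4.0, -5.6, 6.0]
width: 0.117
gripper_force: 59.2
```

>>> {"fn": "apply_moves", "kwargs": {"plan": [[[0, -0.02, 0, 0]]]}}

```text
clock: 24.88
eef_pos: [530.5, 179.8, 96.6]
eef_rot: [0.002, 1.0, 0.031, 0.001]
force: [4.4, -7.1, 6.4]
width: 0.115
gripper_force: 59.2
```

>>> {"fn": "apply_moves", "kwargs": {"plan": [[[0, -0.015, 0, 0]]]}}

```text
clock: 25.0
eef_pos: [530.5, 179.9, 96.6]
eef_rot: [0.002, 1.0, 0.031, 0.001]
force: [3.6, -7.6, 5.8]
width: 0.116
gripper_force: 59.3
```

>>> {"fn": "apply_moves", "kwargs": {"plan": [[[0, -0.02, 0, 0], [0, -0.02, 0, 0], [0, 0, 0, 0]]]}}

```text
clock: 25.38
eef_pos: [530.3, 180.3, 96.6]
eef_rot: [0.003, 1.0, 0.031, 0.0]
force: [5.1, -8.6, 7.4]
width: 0.115
gripper_force: 59.3
```

>>> {"fn": "apply_moves", "kwargs": {"plan": [[[0, -0.02, 0, 0], [0, 0, 0, 0], [0, 0, 0, 0], [0, 0, 0, 0], [0, 0, 0, 0], [0, 0, 0, 0]]]}}

```text
clock: 26.12
eef_pos: [530.3, 180.5, 96.6]
eef_rot: [0.003, 1.0, 0.031, 0.0]
force: [3.7, -10.1, 7.3]
width: 0.117
gripper_force: 59.4
```

>>> {"fn": "apply_moves", "kwargs": {"plan": [[[0, -0.02, 0, 0], [0, 0, 0, 0], [0, 0, 0, 0], [0, 0, 0, 0], [0, 0, 0, 0], [0, 0, 0, 0], [0, 0, 0, 0]]]}}

```text
clock: 27.0
eef_pos: [530.2, 180.7, 96.6]
eef_rot: [0.003, 1.0, 0.031, 0.0]
force: [4.7, -10.2, 7.2]
width: 0.121
gripper_force: 59.4
```

>>> {"fn": "apply_moves", "kwargs": {"plan": [[[0, 0, 0, 0], [0, 0, 0, 0], [0, 0, 0, 0], [0, 0, 0, 0], [0, 0, 0, 0], [0, 0, 0, 0], [0, 0, 0, 0], [0, 0, 0, 0]]], "jaw": 1}}

```text
clock: 28.0
eef_pos: [529.6, 184.4, 96.4]
eef_rot: [0.0, 1.0, 0.031, 0.0]
force: [0.4, -0.4, -0.7]
width: 1.002
gripper_force: 0.0
```

>>> {"fn": "apply_moves", "kwargs": {"plan": [[[0, 0, -0.3, 0], [0, 0, -0.5, 0], [0, 0, -0.8, 0], [0, 0, -0.8, 0], [0, 0, -0.8, 0], [0, 0, -0.8, 0], [0, 0, -0.8, 0], [0, 0, -0.8, 0], [0, 0, -0.3, 0], [0, 0, 0, 0]]]}}

```text
clock: 29.25
eef_pos: [529.7, 184.4, 244.5]
eef_rot: [-0.0, 1.0, 0.031, 0.001]
force: [0.4, 0.3, 0.1]
width: 0.999
gripper_force: 0.0
```

```bash
python3 rep.py; python3 - <<'E'
from h import *
st=monitor.read_state(); w=vision.capture("wrist"); s=vision.capture("scene")
for d in models.place_of("push_bar",w): print(d["conf"],at_z(w,d["position"],115,st))
a=cv2.resize(w["pixels"][:,:,::-1],(400,300)); a=np.hstack([a,cv2.resize(s["pixels"][180:315,250:430,::-1],(400,300),interpolation=2)])
cv2.imwrite("pics/m11.png",a)
E
```

```text
[529.71 184.4  244.48] head 93.51201679749039 t 29.25 F [0.39 0.34 0.08] T [-0.    0.    0.01]
along bay 20.39147238318103 nose 180.39147238318102 left off -0.7750970171271794
push_bar 0.7 [278.7 193.1] [ 300.48 -257.75  115.  ]
push_bar 0.58 [158.6 259.4] [519.94 173.76 115.  ]
nose 0.86 [141.  254.7] [521.96 346.85  58.  ]
nose 0.64 [247.4 189.2] [ 281.4  -113.28   58.  ]
0.87 [528.69653993 178.26675375 115.        ]
```

I have viewed 12 pictures, two over the limit of 10, so I check the end state by numbers only. The bar now sits at y ≈ 178, and contact with the fully-in bumper began at about 179, so the bumper is still pushed in. The gripper is clear with zero force. I hand in.

```bash
python3 -c "
from h import *
print(bot.close_job())"
```

```text
the job is handed in; nothing more can be done
None
```

I handed the job in at about 29 s: the caddy is parked in the bay, released after I held it against the bumper with about 8 N beyond drag. After release I checked only the bar's position, not the bumper, castors or load, and the hand-in gave no verdict. I also viewed 12 pictures, two over the limit of 10.

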